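# Tip a bracket onto its back and butt it against the welding fence

### The arm

A 6-joint arm with a two-finger parallel gripper is mounted at the origin on the work surface. World frame = base frame: x ahead of the robot, y to its left, z up, the work surface at z = 0. Lengths are in m, angles in rad, forces in N, time in s.
With the tool pointing down it reaches from about 0.375 to 0.9 m from the base axis. Payload 3.1 kg.
Tool frame: the origin (TCP) lies midway between the tips of the shut fingers; the grasp point (between the pads) lies robot.grip_depth behind it (robot.grip_depth is the distance from the TCP to the grasp point, in m); z points along the fingers, y is the line along which they close (so a half turn about z gives the same grasp; the last joint's range is limited). The gripper opens to 87 mm and grips with 3 to 60 N. Pads are 19 mm wide; open, the fingers measure 117 mm over their backs; the gripper's body (75 mm by 190 mm) begins 51 mm behind the grasp point.
Start: joints at [-1.444, 0.527, 1.433, -0, 1.181, -0.178], TCP at [0.188, -0.596, 0.223] pointing down, gripper open.
Joint ranges: [-3.08, 3.08], [-0.75, 2.2], [0.22, 2.44], [-1.43, 4.57], [0, 2.65], [-2.85, 2.85]. Speed limits (rad/s): [2.79, 2.79, 3.14, 3.14, 3.14, 3.14].

### API

Orientations are given as a unit quaternion [x, y, z, w].
In Python, from rig import robot gives the robot as it stands.
- The arm moves only by the shell command python3 nudge.py 'ROWS' [OPENING] [FORCE]. ROWS is a JSON list of rows, 1 to 20 of them, each written [[dx, dy, dz], turn]: dx, dy, dz in m, then a turn about the tool's z in rad; each row shifts and turns the commanded pose from where the row before left it, along the tool's axes as they then stand; what a row does not reach is not made up. A row lasts 1/12 s, in which the tool goes at most 0.0417 m and 0.125 rad, less where a joint would pass 70% of its speed; a pose out of reach is approached as far as the arm can. OPENING is the finger opening in m, set as the command begins (- or left out keeps the last). The fingers move at their own pace and stop on an object; FORCE is the grip in N (left out, the last holds). Time passes only in rows, so rows that do not move let the fingers close. It prints the time, the measured TCP pose, the force, the opening and the grip force at its end. Input that does not fit is refused with a message, and nothing moves.
- robot.get_obs(): the state, without advancing time (a new reading comes with each control period).
- robot.camera(name): name is "scene" or "top" or "wrist"; returns a dict with "img" (400x640x3 uint8, red, green, blue), "fx", "fy", "cx", "cy" (pixels), "xyz" and "attitude" of the camera in the world. Camera axes: x right, y down, z forward; pixel columns grow to the right and rows downward; lengths in m; the calibration is good to about 2 mm. A picture is of the moment at which its call begins. There is no depth.
- robot.hand_in(): hands the job in; it is judged then, once.
The state is a dict: "time": time; "q": joint angles; "joint_velocities": joint speeds; "joint_torque": joint torques, N m; "position": TCP position; "tool_rot": TCP orientation; "ft_force": force on the tool from outside, world axes, zero at the start; "moment": the same for the moment, N m; "grip_width": finger opening in m; "grip_force": force on a finger pad.
Only numpy, scipy, OpenCV 4.12 (cv2) and the standard library are available. Lean on these libraries where they do the work, as an engineer would, in place of code of your own. Each camera call takes 0.05 s, during which the arm holds its last target. There are 200 camera calls.

### The job

Get the red angle bracket ready for its next seam, by pushing only: push its upright plate over, away from its foot, so that it lies flat on its back on the welding plate, then push it along the plate until the leading edge of its long plate (the edge that was at the top) butts squarely against the yellow fence bar. Do not pick the bracket up; leave the blue bracket standing where it is and everything else undisturbed.

Things in the scene. Friction and masses are not known exactly. Their poses are not given: they have to be found in the camera images.
- bracket: Red steel L-bracket, loose, about 0.6 kg, 6 mm thick, 80 mm wide; upright 110 mm tall, foot 60 mm long. Starts standing on its foot on the welding plate, back towards the fence, up to 0.25 rad askew. Origin: middle of the heel edge (outer corner of the L). x out of the upright's back, y along the heel, z up the upright; upright x -6..0, z 0..110 mm; foot x -60..0, z 0..6 mm.
- lip_l (a point): +y (left) end of the red bracket's top edge, which leads once it lies on its back: 110 mm along z from the heel, 40 mm along y from the middle, halfway through the plate's thickness.
- lip_r (a point): -y (right) end of the red bracket's top edge, which leads once it lies on its back: 110 mm along z from the heel, 40 mm along y from the middle, halfway through the plate's thickness.
- heel_l (a point): Left (+y) end of the red bracket's heel edge, 40 mm from its origin. A push of 1 to 2 N towards +x near the top of the upright tips the bracket about this edge; from a lean of about 20 degrees it falls by itself.
- heel_r (a point): Right (-y) end of the heel edge, 40 mm from the bracket's origin. When the bracket lies on its back, its x points down, its z is level towards the fence, and the foot stands up 60 mm at the heel with its underside towards the robot: push there to slide it (2 to 8 N).
- jig: Fixed dark steel welding plate, 300 x 380 x 10 mm (x by y by z), top at 10 mm above the bench, with the yellow fence bar across its far end. Origin: centre of its underside; x points towards the fence, z up. The fence bar is 25 mm thick, 360 mm long along y and stands 26 mm above the plate; its near face is 115 mm from the origin along x.
- fence_face (a point): Middle of the fence bar's near face, at the level of the welding plate's top; x points into the fence, y along it, z up.
- blue_bracket: Blue bracket of the same shape, size and origin, finished; it stands beside the red one on the welding plate, centres about 176 mm or more apart, on either side. Leave standing.
- nozzle: Small brass gas nozzle, 22 mm across, 45 mm tall, standing on the welding plate between the two brackets' places. Origin: centre of its underside. Leave alone.
- spray_can: White spray can with a red cap, 58 mm across, 160 mm tall, on the bench on the left. Origin: centre of its underside. Leave alone.
- wire_brush: Brush with a handle, lying on the bench on the left. Origin: under its middle. Leave alone.
- pot: Aluminium cup, 76 mm across, 85 mm tall, on the bench on the right. Origin: centre of its underside. Leave alone.
- pulley: Dark steel pulley lying flat, 100 mm across, 34 mm high, on the bench on the right. Origin: centre of its underside. Leave alone.
- wrench: Steel wrench, 160 mm long, lying on the bench on the right. Origin: under its middle. Leave alone.

How it is judged:
On the way:
1. the red bracket lies flat on its back (angle between bracket's own x axis and vertical above 3.05 rad), for 0.2 s.
At the end, for the whole second after the job is handed in: The red bracket lies flat on its back (within 5 degrees) on the welding plate, at rest, both ends of its leading edge within 4 mm of the fence bar's near face; the blue bracket stands within 15 mm of where it was and the other things lie within 25 mm of where they were (angle between bracket's own x axis and vertical above 3.05 rad and x of lip_l in the frame of fence_face between -0.004 and 0.004 m and x of lip_r in the frame of fence_face between -0.004 and 0.004 m and y of bracket in the frame of fence_face between -0.16 and 0.16 m and height (world z) of each of heel_l, heel_r below 0.016 m and linear speed of bracket below 0.01 m/s and angle between blue_bracket's own z axis and vertical below 0.08 rad and distance of blue_bracket from where it was at the start of the episode below 0.015 m and distance of each of nozzle, spray_can, wire_brush, pot, pulley, wrench from where it was at the start of the episode below 0.025 m); the robot touches nothing.
It fails at once if the red bracket is picked up (either end of its heel more than 20 mm above the welding plate) or thrown onto its front (height (world z) of any of heel_l, heel_r above 0.03 m).
It fails at once if the blue bracket is moved more than 15 mm or tipped (distance of blue_bracket from where it was at the start of the episode above 0.015 m or angle between blue_bracket's own z axis and vertical above 0.2 rad).
It fails at once if another thing on the bench is moved more than 25 mm (distance of any of nozzle, spray_can, wire_brush, pot, pulley, wrench from where it was at the start of the episode above 0.025 m).
It also fails if it takes over 42 s, if anything falls off the work surface, if the arm or the gripper's body presses on something with over 40 N, if the wrist force passes 120 N, or if a joint passes its speed limit or range.

## Working session

There is one attempt and no reset: what is moved stays moved. The work goes in short steps, Python scripts to look and compute and a shell command to move; the robot and the scene stay as the last step left them, time stands still between calls to the robot, and variables do not carry over. Pictures are saved under pics/ and viewed, at most 10 in all, crops included, and the job is handed in when it is done.

```bash
ls; mkdir -p pics; python3 - <<'E'
from rig import robot
import cv2
o=robot.get_obs()
print({k:o[k] for k in('time','position','tool_rot','grip_width')},robot.grip_depth)
for n in('top','scene'):
    c=robot.camera(n); cv2.imwrite(f'pics/{n}0.png',c['img'][:,:,::-1])
    print(n,{k:c[k] for k in c if k!='img'})
E
```

```text
nudge.py
pics
rig.py
{'time': 0.0, 'position': array([ 0.18748758, -0.59544577,  0.22157048]), 'tool_rot': array([ 9.88407615e-01,  1.51819653e-01,  3.04893692e-05, -1.08598415e-03]), 'grip_width': 0.08711438295649263} 0.0187
top {'fx': 434.92017838057444, 'fy': 434.92017838057444, 'cx': 319.7234973722382, 'cy': 201.03743897741583, 'xyz': array([ 0.40734522, -0.00596935,  1.37925113]), 'attitude': array([ 0.71270543, -0.69919958,  0.0449565 , -0.03390913])}
scene {'fx': 384.87779510513, 'fy': 384.87779510513, 'cx': 325.56079574957243, 'cy': 199.14305177832327, 'xyz': array([ 0.90193988, -0.72419605,  0.66967018]), 'attitude': array([ 0.86256895,  0.20678835, -0.11084465, -0.44824865])}
```

View pics/top0.png

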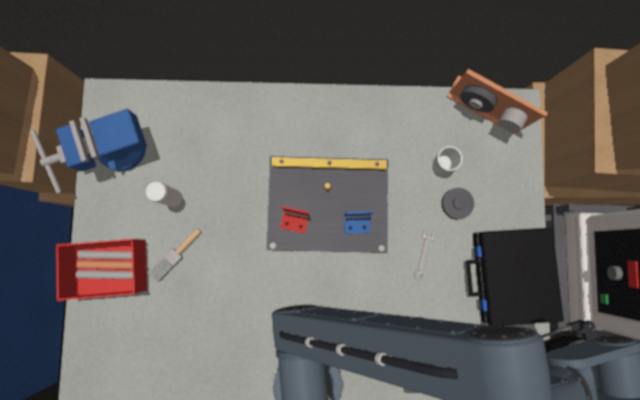

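View pics/scene0.png

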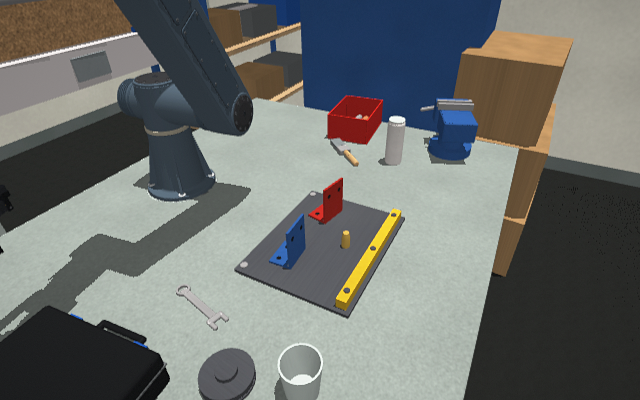

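Top view: red bracket at about (295,220), blue at (357,222), nozzle at (327,186), fence at row 163, spanning columns 272-387. I'll enlarge both views around the jig.

```bash
cat > h.py <<'E'
import numpy as np, cv2
from scipy.spatial.transform import Rotation as R
from rig import robot
def pix(c,p):
    q=R.from_quat(c['attitude']).inv().apply(np.atleast_2d(p)-c['xyz'])
    return np.c_[c['fx']*q[:,0]/q[:,2]+c['cx'],c['fy']*q[:,1]/q[:,2]+c['cy']]
def ray(c,uv):
    uv=np.atleast_2d(uv).astype(float)
    return R.from_quat(c['attitude']).apply(np.c_[(uv[:,0]-c['cx'])/c['fx'],(uv[:,1]-c['cy'])/c['fy'],np.ones(len(uv))])
def atz(c,uv,z):
    d=ray(c,uv); return c['xyz']+d*((z-c['xyz'][2])/d[:,2])[:,None]
def tri(c1,u1,c2,u2):
    d1=ray(c1,u1)[0];d2=ray(c2,u2)[0]
    s=np.linalg.lstsq(np.c_[d1,-d2],c2['xyz']-c1['xyz'],rcond=None)[0]
    a=c1['xyz']+s[0]*d1;b=c2['xyz']+s[1]*d2
    return (a+b)/2,np.linalg.norm(a-b)
def crop(c,x0,y0,w,h,k,f):
    cv2.imwrite(f,cv2.resize(c['img'][y0:y0+h,x0:x0+w,::-1],None,fx=k,fy=k,interpolation=cv2.INTER_CUBIC))
E
python3 - <<'E'
from h import *
a=cv2.imread('pics/top0.png')[150:260,260:400]; b=cv2.imread('pics/scene0.png')[170:320,230:410]
cv2.imwrite('pics/z1.png',cv2.resize(a,None,fx=5,fy=5,interpolation=cv2.INTER_CUBIC))
cv2.imwrite('pics/z2.png',cv2.resize(b,None,fx=4,fy=4,interpolation=cv2.INTER_CUBIC))
E
```

```text
(no output)
```

View pics/z1.png

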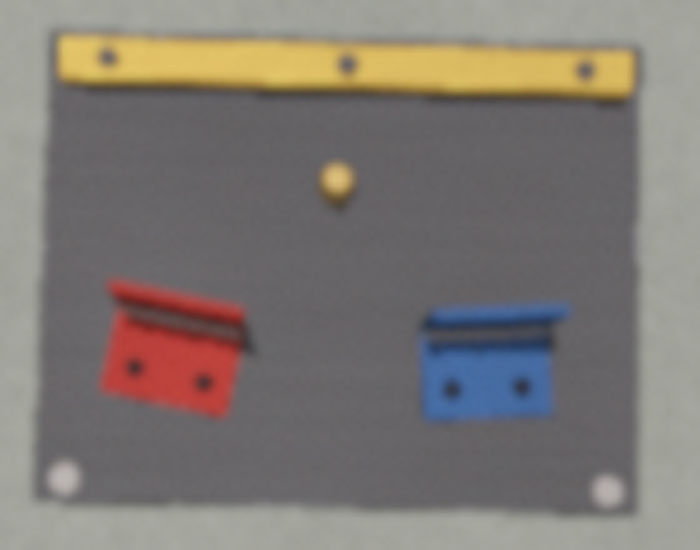

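View pics/z2.png

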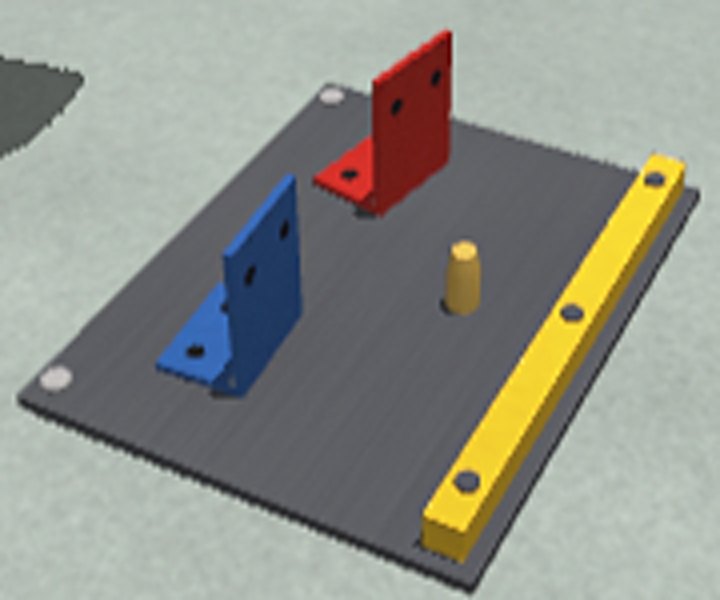

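Top crop: red upright's top edge runs (110,280)-(245,305), fence near edge (57,80)-(632,97). Scene crop: red top corners (375,82),(450,32), heel right (380,215). Next I'll fit model poses to the two views.

```bash
python3 - <<'E'
from h import *
from scipy.optimize import least_squares
T=robot.camera('top');S=robot.camera('scene')
t=lambda x,y:(260+(x+.5)/5-.5,150+(y+.5)/5-.5); s=lambda x,y:(230+(x+.5)/4-.5,170+(y+.5)/4-.5)
def fit(name,obs,x0):
    def pose(v,p): return R.from_euler('z',v[3]).apply(p)+v[:3]
    f=lambda v:np.concatenate([(pix(c,pose(v,p))[0]-uv) for c,uv,p in obs])
    r=least_squares(f,x0); print(name,np.round(r.x,4),'rms px',np.sqrt(np.mean(r.fun**2)).round(2)); return r.x,pose
obs=[(T,t(57,80),[.115,.18,.036]),(T,t(632,97),[.115,-.18,.036]),(T,t(60,35),[.14,.18,.036]),(T,t(634,48),[.14,-.18,.036]),
(T,t(38,498),[-.15,.19,.01]),(T,t(636,514),[-.15,-.19,.01]),(S,s(18,400),[-.15,-.19,.01]),(S,s(475,582),[.15,-.19,.01]),(S,s(330,85),[-.15,.19,.01]),(S,s(698,190),[.15,.19,.01]),
(S,s(425,516),[.115,-.18,.036]),(S,s(462,528),[.14,-.18,.036])]
J,pose=fit('jig',obs,[.45,0,0,0])
red=[(T,t(110,280),[0,.04,.11]),(T,t(245,305),[0,-.04,.11]),(T,t(101,390),[-.06,.04,.006]),(T,t(227,417),[-.06,-.04,.006]),
(S,s(375,80),[0,-.04,.11]),(S,s(451,31),[0,.04,.11]),(S,s(380,215),[0,-.04,0]),(S,s(450,165),[0,.04,0]),(S,s(313,180),[-.06,-.04,.006])]
B,_=fit('red',red,[.4,.05,.01,0])
blue=[(T,t(430,308),[0,.04,.11]),(T,t(569,305),[0,-.04,.11]),(T,t(425,420),[-.06,.04,.006]),(T,t(552,415),[-.06,-.04,.006]),
(S,s(226,253),[0,-.04,.11]),(S,s(295,176),[0,.04,.11]),(S,s(242,396),[0,-.04,0]),(S,s(158,368),[-.06,-.04,.006])]
fit('blue',blue,[.4,-.1,.01,0])
nz,e=tri(T,t(338,176),S,s(464,248)); print('nozzle top',nz,e)
J2=R.from_euler('z',-J[3])
for n,p in(('red heel',B[:3]),('nozzle',nz)): print(n,'in jig',J2.apply(p-J[:3]).round(4))
print('red yaw rel jig',B[3]-J[3])
E
```

```text
jig [ 0.554  -0.0513 -0.0033 -0.0039] rms px 0.66
red [ 0.5265  0.0468  0.0088 -0.1902] rms px 0.44
blue [ 0.522  -0.1414  0.0079  0.0627] rms px 0.58
nozzle top [ 0.60684428 -0.04736404  0.05485069] 0.0003073057130998006
red heel in jig [-0.028  0.098  0.012]
nozzle in jig [0.0528 0.0041 0.0581]
red yaw rel jig -0.18621159644590504
```

Red heel at (0.527, 0.047), yaw -0.19, leaving about 35 mm of slide after the fall, and the nozzle clears the path. I'll turn the tool and traverse high to a spot behind the upright with the fingers 40 mm apart.

```bash
python3 nudge.py '[[[0,0,0],0.124],[[0,0,0],0.124],[[0,0,0],0.124],[[0,0,0],0.124]]' 0.04 10; python3 nudge.py '[[[0.0084,-0.0386,0],0],[[0.0084,-0.0386,0],0],[[0.0084,-0.0386,0],0],[[0.0084,-0.0386,0],0],[[0.0084,-0.0386,0],0],[[0.0084,-0.0386,0],0],[[0.0084,-0.0386,0],0],[[0.0084,-0.0386,0],0],[[0.0084,-0.0386,0],0],[[0.0084,-0.0386,0],0],[[0.0084,-0.0386,0],0],[[0.0084,-0.0386,0],0],[[0.0084,-0.0386,0],0],[[0.0084,-0.0386,0],0],[[0.0084,-0.0386,0],0],[[0.0084,-0.0386,0],0],[[0.0084,-0.0386,0],0],[[0.0084,-0.0386,0],0],[[0,0,0],0],[[0,0,0],0]]'
cat > l.py <<'E'
import sys
from h import *
o=robot.get_obs(); tg=np.array(eval(sys.argv[1])); d=tg[:3]-o['position']; r=R.from_quat(o['tool_rot'])
x=r.apply([1,0,0]); phi=np.arctan2(x[1],x[0])
print('t',o['time'],'phi',phi.round(4),'tool d',r.inv().apply(d).round(4),'turn',round(phi-tg[3],4),'F',o['ft_force'].round(1))
E
python3 l.py '[.4676,.0581,.105,-.19]'
```

```text
time: 0.53
position: [0.1876, -0.596, 0.2223]
tool_rot: [0.995, -0.099, -0.0, -0.0]
ft_force: [-0.3, 0.1, 0.3]
grip_width: 0.0684
grip_force: 0.0
time: 2.2
position: [0.4683, 0.0592, 0.2224]
tool_rot: [0.996, -0.093, 0.0, 0.0]
ft_force: [0.5, -0.4, 0.6]
grip_width: 0.0402
grip_force: 0.0
t 2.2 phi -0.1861 tool d [-0.0005  0.0012  0.1174] turn 0.0039 F [ 0.5 -0.4  0.6]
```

```bash
python3 nudge.py '[[[0,0,0.03],0],[[0,0,0.03],0],[[0,0,0.03],0],[[0,0,0.027],0],[[0,0,0],0],[[0,0,0],0]]'; python3 nudge.py '[[[0.008,0,0],0],[[0.008,0,0],0],[[0.008,0,0],0],[[0.006,0,0],0],[[0.004,0,0],0],[[0,0,0],0],[[0,0,0],0]]'; python3 - <<'E'
from h import *
crop(robot.camera('scene'),230,130,180,170,4,'pics/z3.png')
E
```

```text
time: 2.7
position: [0.4667, 0.0561, 0.1048]
tool_rot: [0.995, -0.096, -0.002, 0.0]
ft_force: [0.5, -0.2, 0.8]
grip_width: 0.0401
grip_force: 0.0
time: 3.28
position: [0.5016, 0.0508, 0.1058]
tool_rot: [0.995, -0.095, 0.0, 0.0]
ft_force: [-0.6, 0.7, -0.5]
grip_width: 0.0399
grip_force: 0.0
```

View pics/z3.png

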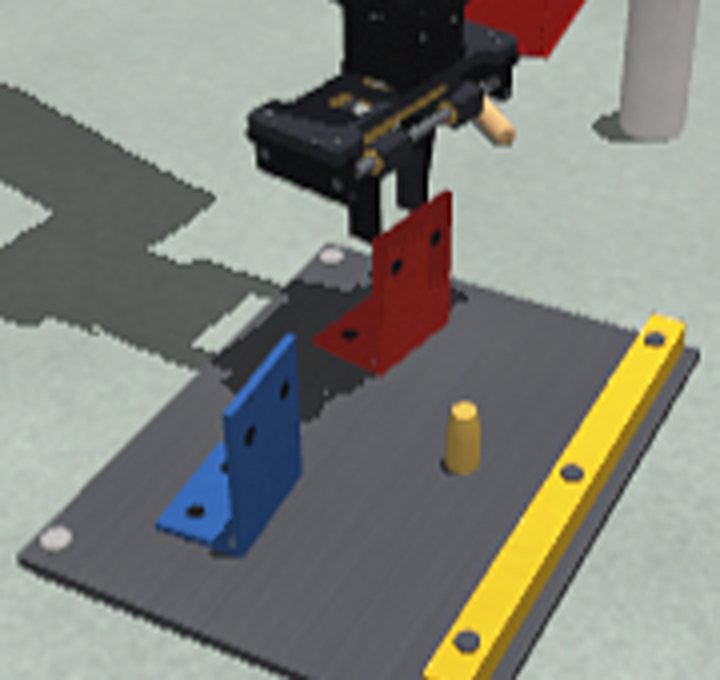

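Both fingertips sit just behind the red upright (crop around (365,235) and (410,200)), and it still stands undisturbed. Now the slow tipping push.

```bash
python3 nudge.py '[[[0.004,0,0],0],[[0.004,0,0],0],[[0.004,0,0],0],[[0.004,0,0],0],[[0.003,0,0],0],[[0.003,0,0],0],[[0.003,0,0],0],[[0.003,0,0],0],[[0.003,0,0],0],[[0.003,0,0],0],[[0.003,0,0],0],[[0.003,0,0],0],[[0.003,0,0],0],[[0.003,0,0],0],[[0.003,0,0],0],[[0.003,0,0],0],[[0,0,0],0],[[0,0,0],0],[[0,0,0],0],[[0,0,0],0]]'; python3 - <<'E'
from h import *
crop(robot.camera('scene'),230,130,180,170,4,'pics/z4.png')
E
```

```text
time: 5.0
position: [0.5522, 0.041, 0.1055]
tool_rot: [0.995, -0.095, -0.0, -0.0]
ft_force: [0.4, 0.1, -0.1]
grip_width: 0.0398
grip_force: 0.0
```

View pics/z4.png

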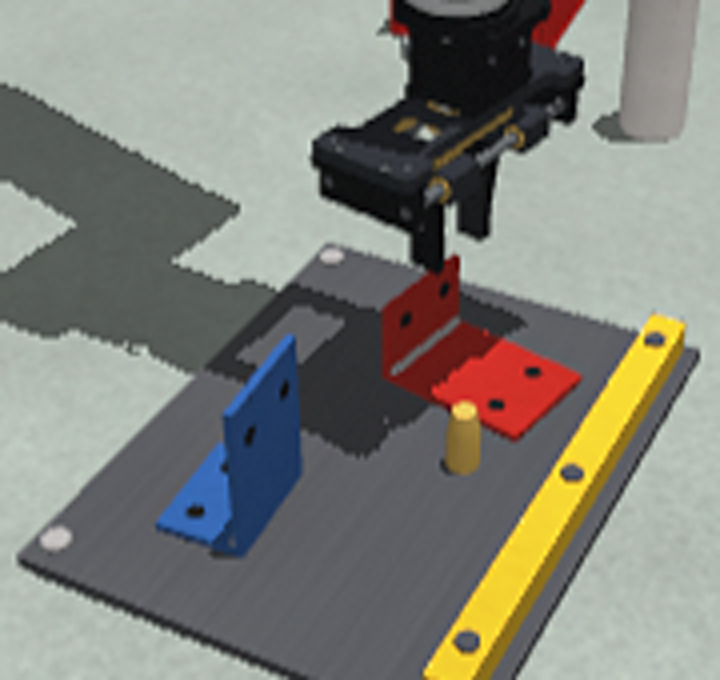

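It lies flat on its back: leading edge at about (515,438)-(580,378) in the crop, foot upright at (382,320)-(458,257). Fitting its pose.

```bash
python3 - <<'E'
from h import *
from scipy.optimize import least_squares
S=robot.camera('scene')
s=lambda x,y:np.array((230+(x+.5)/4-.5,130+(y+.5)/4-.5))
P=np.array([[.11,-.04,.006],[.11,.04,.006],[0,-.04,.06],[0,.04,.06],[0,-.04,0]]);U=np.array([s(515,438),s(581,377),s(382,318),s(458,256),s(386,377)])
pose=lambda v:R.from_euler('z',v[2]).apply(P)+[v[0],v[1],.008]
r=least_squares(lambda v:(pix(S,pose(v))-U).ravel(),[.53,.05,-.19]);print(r.x.round(4),r.fun.round(1))
E
python3 l.py '[.48,.056,.105,-.19]'
```

```text
[ 0.5312  0.0453 -0.2025] [ 0.4  0.4  0.7  0.4  0.2 -2.1 -0.7  0.1 -0.6  0.9]
t 5.1 phi -0.1912 tool d [-0.0738 -0.001   0.0006] turn -0.0012 F [-0.4  1.2 -0.7]
```

```bash
python3 nudge.py '[[[-0.025,0,0],0],[[-0.025,0,0],0],[[-0.024,0,0],0],[[0,0,0],-0.0935],[[0,0,0],-0.0935],[[0,0,0],0],[[0,0,0],0]]'; python3 l.py '[.482,.043,.035,-.004]'
```

```text
time: 5.68
position: [0.4801, 0.055, 0.1057]
tool_rot: [1.0, -0.003, 0.0, 0.0]
ft_force: [0.2, -0.2, -1.1]
grip_width: 0.0402
grip_force: 0.0
t 5.6833 phi -0.0065 tool d [0.0019 0.012  0.0707] turn -0.0025 F [ 0.2 -0.2 -1.1]
```

```bash
python3 nudge.py '[[[0,0.012,0],-0.0025],[[0,0,0.024],0],[[0,0,0.024],0],[[0,0,0.0227],0],[[0,0,0],0],[[0,0,0],0]]'; python3 nudge.py '[[[0.005,0,0],0],[[0.005,0,0],0],[[0.005,0,0],0],[[0.005,0,0],0],[[0.003,0,0],0],[[0.003,0,0],0],[[0.003,0,0],0],[[0.003,0,0],0],[[0.003,0,0],0],[[0.003,0,0],0],[[0.003,0,0],0],[[0.003,0,0],0],[[0.003,0,0],0],[[0.003,0,0],0],[[0.003,0,0],0],[[0.003,0,0],0],[[0,0,0],0]]'; python3 nudge.py '[[[0.002,0,0],0],[[0.002,0,0],0],[[0,0,0],0]]';python3 nudge.py '[[[0.002,0,0],0],[[0,0,0],0]]'
```

```text
time: 6.18
position: [0.4792, 0.043, 0.0341]
tool_rot: [1.0, -0.002, -0.001, -0.0]
ft_force: [0.6, -0.3, 1.2]
grip_width: 0.0402
grip_force: 0.0
time: 7.6
position: [0.5373, 0.0428, 0.0349]
tool_rot: [1.0, -0.001, 0.001, 0.0]
ft_force: [0.1, -0.2, -0.6]
grip_width: 0.04
grip_force: 0.3
time: 7.85
position: [0.54, 0.0428, 0.035]
tool_rot: [1.0, -0.001, 0.0, 0.0]
ft_force: [-2.8, -1.0, -0.4]
grip_width: 0.0403
grip_force: 1.4
time: 8.02
position: [0.5423, 0.0428, 0.0349]
tool_rot: [1.0, -0.001, 0.0, 0.0]
ft_force: [-1.9, -0.6, 0.1]
grip_width: 0.0397
grip_force: 1.4
```

```bash
for i in 1; do python3 nudge.py '[[[0.002,0,0],0],[[0.002,0,0],0],[[0,0,0],0]]'; python3 nudge.py '[[[0.0015,0,0],0],[[0,0,0],0]]';python3 nudge.py '[[[0.0015,0,0],0],[[0,0,0],0]]'; done | grep -E 'pos|ft'; python3 - <<'E'
from h import *
crop(robot.camera('scene'),290,160,130,100,6,'pics/z5.png')
E
```

```text
position: [0.5462, 0.043, 0.0348]
ft_force: [-3.4, 0.0, 1.2]
position: [0.5461, 0.0431, 0.0348]
ft_force: [-4.9, -0.5, 3.4]
position: [0.546, 0.0431, 0.0348]
ft_force: [-8.5, -1.1, 5.1]
```

View pics/z5.png

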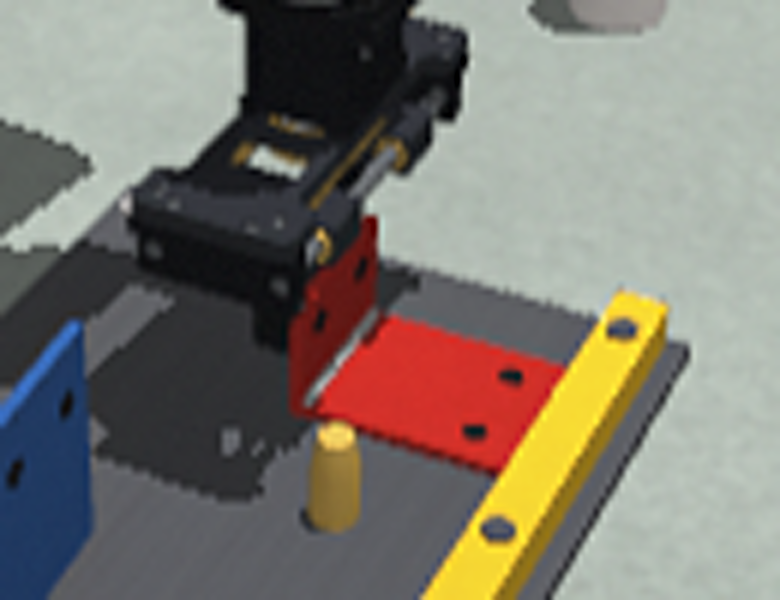

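The leading edge appears flush against the fence along (500,470)-(565,365), and the TCP stalled at 0.546 with rising force. One more firm nudge, then back off and check from above.

```bash
python3 nudge.py '[[[0.0015,0,0],0],[[0,0,0],0],[[0,0,0],0]]'|grep -E 'pos|ft'; python3 nudge.py '[[[-0.004,0,0],0],[[-0.008,0,0],0],[[-0.02,0,0],0],[[-0.02,0,0],0],[[0,0,-0.035],0],[[0,0,-0.04],0],[[0,0,-0.04],0],[[0,0,-0.04],0],[[-0.035,0,0],0],[[-0.035,0,0],0],[[0,0,0],0],[[0,0,0],0]]'; python3 - <<'E'
from h import *
a=robot.camera('top')['img'][150:260,260:400,::-1];b=robot.camera('scene')['img'][180:290,290:430,::-1]
cv2.imwrite('pics/z6.png',cv2.resize(np.vstack([a[:55],b[:90]]),None,fx=4,fy=4,interpolation=cv2.INTER_CUBIC))
E
```

```text
position: [0.546, 0.0431, 0.0348]
ft_force: [-10.3, -1.3, 7.5]
time: 9.9
position: [0.4272, 0.0434, 0.1904]
tool_rot: [1.0, -0.001, 0.001, 0.0]
ft_force: [0.6, 1.1, 1.0]
grip_width: 0.0401
grip_force: 0.0
```

View pics/z6.png

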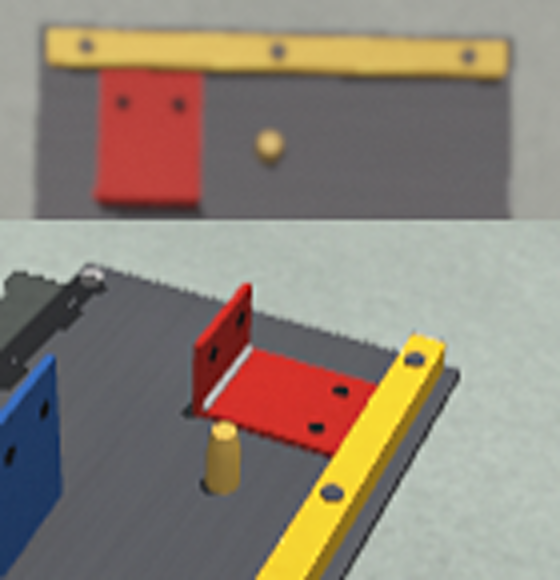

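The top view shows the leading edge flush and parallel with the fence. The nozzle, blue bracket and fence look unmoved, and the arm is clear.

```bash
python3 -c "
from rig import robot
print(robot.hand_in())"
```

```text
the job is handed in; nothing more can be done
None
```

I handed the job in at about 10 s of robot time: the red bracket lies flat on its back with its leading edge butted squarely against the fence. The nozzle and blue bracket look undisturbed in the last pictures; the other bench items weren't re-checked, and no judging result was returned.

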